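# Square up a crate frame corner and hold it

## Task

The corner of the small timber crate frame on the grey board has come out of square: its darker stud leans in over the corner. Pick up the triangular aluminium square by its red knob, lay it flat on the board, press its two outer edges into the inside corner, one against the fixed pale plate and the other against the stud, pushing the stud out until both edges lie flush and the corner is true. The stud springs back if released, so finish while still gripping the knob and pressing the square firmly against both timbers; leave the other things on the desk where they are.

Things in the scene. Friction and masses are not known exactly. Their poses are not given: they have to be found in the camera images.
- corner (a point): Inside corner of the timber frame at the board's top face, 12 mm above the desk. x runs along the plate's inner face away from the corner, y at right angles to it across the board (along the stud's inner face when the stud is square), z up. Seated, the square's x and y axes are parallel to these and its knob is 48 mm from both inner faces (x = y = 48 mm).
- frame: Grey laminate assembly board fixed to the desk, 265 x 245 x 12 mm; in the axes of corner it reaches from -47 to 218 mm in x and -47 to 198 mm in y. Origin: on the desk, below x = y = 48 mm of corner, same axes. It carries the plate and the stud.
- plate: Fixed pale timber (smooth; friction with the square about 0.35), 40 mm wide, 32 mm high above the board, its inner face at y = 0 in the axes of corner and reaching to x = 213 mm. Origin and axes are those of corner.
- stud (a joint): Angle (rad) of the stud about the upright corner screw at x = y = -20 mm from corner. 0 = square to the plate, negative = leaning in over the corner, positive = opened too far; starts at -0.26 to -0.15. Spring 1 N m/rad towards -0.30, friction 0.17 N m: opening it to square takes up to 0.47 N m (3 N at the tip of the square's edge); let go, it swings back in.
- stud_end (a point): Far end of the inner face of the stud, a darker timber 40 mm wide and 32 mm high above the board; half-way up it, 200 mm along the stud from the corner screw. Turns with the stud. With the stud square, its inner face is at x = 0 in the axes of corner and ends at y = 180 mm.
- square_knob (a point): Centre of the square's round red knob, 32 mm above the square's underside: an upright cylinder of 24 mm diameter, 18 to 49 mm above the underside, gripped from above at any yaw (it can turn in the fingers under load). In its axes (z up) the square's outer edges lie at y = -48 mm (along x; goes on the plate) and x = -48 mm (along y; goes on the stud).
- square: Loose aluminium square, a right-angled triangular frame 16 mm thick, 0.2 to 0.42 kg, flat on the desk, knob up. Two outer edges 140 mm long, each from -48 to +92 mm along its axis, meet in the heel at (-48, -48) mm. Origin on the underside straight below the knob, axes as for square_knob.
- stapler: Bystander: red and black desk stapler, 32x135x46 mm, origin at the centre of its underside; leave alone.
- screwdriver: Bystander: red-handled screwdriver lying down, 29x201x29 mm, origin at the centre of its underside; leave alone.
- tape_measure: Bystander: orange and black pocket tape measure, 36x84x62 mm, origin at the centre of its underside; leave alone.
Things that resemble listed ones, but are neither listed nor needed, are in the scene too. Leave any turquoise look-alike of the square alone.

How it is judged:
By the outcome, as a careful person would: the job done as asked, in the order asked, and still so for the second after the job is handed in, while the arm keeps its last pose, push and grip.
It also fails if it takes over 58 s, if anything falls off the work surface, if the arm or the gripper's body presses on something with over 40 N, if the wrist force passes 120 N, or if a joint passes its speed limit or range.

## Robot

A 6-joint arm with a two-finger parallel gripper is mounted at the origin on a cart in front of the work surface, level with it; the furniture and walls round the work are solid. World frame = base frame: x ahead of the robot, y to its left, z up, the work surface at z = 0. Lengths are in m, angles in rad, forces in N, time in s.
With the tool pointing down it reaches from about 0.35 to 0.975 m from the base axis. Payload 4.9 kg.
Tool frame: the origin (TCP) lies between the finger pads; the fingertips stand 19 mm ahead of it and the grasp point (between the pads) is the TCP (ctrl.tip_reach is the z of the fingertips in the tool frame, in m); z points along the fingers, y is the line along which they close (so a half turn about z gives the same grasp; the last joint's range is limited). The gripper opens to 85 mm and grips with 20 to 120 N. Pads are 22 mm wide; open, the fingers measure 114 mm over their backs; the gripper's body (76 mm by 85 mm) begins 54 mm behind the grasp point. The pads swing forward as they close: fully open they stand 13 mm farther back than shut.
Start: joints at [-1.255, 0.053, 1.613, -0, 1.476, -0.119], TCP at [0.263, -0.567, 0.224] pointing down, gripper open.
Joint ranges: [-3.01, 3.01], [-1.01, 2.22], [0.06, 2.58], [-1.02, 4.17], [0.09, 2.62], [-3.14, 3.14]. Speed limits (rad/s): [2.57, 2.57, 3.14, 3.14, 3.14, 3.14].

## Interface

Orientations are given as a 3x3 rotation matrix whose columns are the frame's x, y, z axes.
In Python, from cell import ctrl gives the robot as it stands.
- The arm moves only by the tool play_rows, never from a script. Its argument "rows" is text: rows parted by semicolons, each of 5 numbers parted by spaces: the finger opening in cm, from 0 to 8.54, then the shift along the tool's x, y, z in cm, then the turn about the tool's z in degrees. In form: hand tx ty tz twist; .... A call has 1 to 12 rows; each row is the pose to reach, as a shift and turn from the pose commanded when the call began, along the tool's axes at that moment; what a row does not reach only later rows make up. A row lasts 1/8 s, in which the tool goes at most 62.5 mm and 10.7 degrees, less where a joint would pass 70% of its speed; a pose out of reach is approached as far as the arm can. A call with a gripper value outside its range is refused whole. The fingers move at their own pace and stop on an object; "grip_force" is the grip in N (left out, the last holds). Time passes only in rows, so rows that repeat a pose let the fingers close. It gives the time, the measured TCP pose, the force, the opening and the grip force at its end, in the units of the state.
- ctrl.state(): the state, without advancing time (a new reading comes with each control period).
- ctrl.capture(name): name is "scene" or "side" or "wrist"; returns (picture, depth): 384x512x3 uint8, red, green, blue; 384x512 float32, m along the optical axis (not along the pixel's ray), 0 where there is no reading.
- ctrl.camera_model(name): a dict with "vertical_fov" (degrees; the focal length in pixels is half the picture's height over the tangent of half this angle, whatever the lens; pixels are square), "cx", "cy" (the principal point, pixels), "distortion" ([k1, k2, p1, p2, k3] as OpenCV has them; the pictures are not rectified), "R" (3x3) and "t" (3): a world point X has camera coordinates R X + t. Camera axes: x right, y down, z forward; pixel columns grow to the right and rows downward; lengths in m; the calibration is good to about 2 mm. A picture is of the moment at which its call begins: read the wrist's pose just before it. camera_model takes no time and is no camera call; for the wrist camera it gives the pose at the moment of the call.
- ctrl.hand_in(): hands the job in; it is judged then, once.
The state is a dict: "clock": time; "joints": joint angles; "joint_vel": joint speeds; "joint_efforts": joint torques, N m; "tcp_pos": TCP position; "ee_rot": TCP orientation; "contact_force": force on the tool from outside, world axes, zero at the start; "moment": the same for the moment, N m; "opening": finger opening in m; "grip_force": force on a finger pad.
Only numpy, scipy, OpenCV 4.12 (cv2) and the standard library are available. Lean on these libraries where they do the work, as an engineer would, in place of code of your own. Each camera call takes 0.05 s, during which the arm holds its last target. There are 200 camera calls.

## Working session

There is one attempt and no reset: what is moved stays moved. The work goes in short steps, Python scripts to look and compute and a tool call to move; the robot and the scene stay as the last step left them, time stands still between calls to the robot, and variables do not carry over. Pictures are saved under pics/ and viewed, at most 10 in all, crops included, and the job is handed in when it is done.

Besides the shell and the picture viewer there is one more tool, called after "Emit:" by a JSON object that holds its "op" and its "data", one argument or row to a line. play_rows: Moves the arm, as the interface text tells. Its arguments: {"type":"object","properties":{"rows":{"type":"string"},"grip_force":{"type":"number"}},"required":["rows"]}

```bash
ls; mkdir -p pics
cat > h.py <<'E'
import numpy as np, cv2
from cell import ctrl
def K(m):
    f=192/np.tan(np.radians(m["vertical_fov"])/2)
    return np.array([[f,0,m["cx"]],[0,f,m["cy"]],[0,0,1]])
def ray(m,uv):
    p=cv2.undistortPoints(np.array(uv,float).reshape(-1,1,2),K(m),np.array(m["distortion"],float)).reshape(-1,2)
    R=np.array(m["R"]);t=np.array(m["t"])
    d=np.c_[p,np.ones(len(p))]@R
    return -R.T@t,d
def onplane(m,uv,z):
    c,d=ray(m,uv); s=(z-c[2])/d[:,2]; return c+s[:,None]*d
def pts3(m,depth):
    v,u=np.mgrid[0:384,0:512]
    c,d=ray(m,np.c_[u.ravel(),v.ravel()])
    return (c+d*depth.reshape(-1,1)).reshape(384,512,3)
def grab(n):
    m=ctrl.camera_model(n); im,d=ctrl.capture(n); np.savez(f"{n}.npz",im=im,d=d); return m,im,d
E
python3 - <<'E'
from h import *
for n in("scene","side"):
    m,im,d=grab(n)
    print(n,m["vertical_fov"],np.round(-np.array(m["R"]).T@m["t"],3))
    cv2.imwrite(f"pics/{n}1.png",cv2.resize(im[...,::-1],(768,576)))
print({k:np.round(v,3) for k,v in ctrl.state().items()})
E
```

```text
pics
scene 55.48753181461375 [-0.681 -0.489  1.056]
side 55.76690164310311 [1.143 1.164 0.806]
{'clock': np.float64(0.1), 'joints': array([-1.255,  0.053,  1.614,  0.   ,  1.476, -0.119]), 'joint_vel': array([-0.001, -0.002, -0.006, -0.001,  0.001, -0.001]), 'joint_efforts': array([-0.0000e+00, -3.9490e+01, -3.7136e+01, -0.0000e+00,  4.0000e-03,
        0.0000e+00]), 'tcp_pos': array([ 0.263, -0.566,  0.223]), 'ee_rot': array([[ 0.907,  0.421, -0.001],
       [ 0.421, -0.907,  0.002],
       [ 0.   , -0.002, -1.   ]]), 'contact_force': array([-0.093,  0.464,  0.077]), 'moment': array([-0.002,  0.033,  0.031]), 'grip_force': np.float64(0.0), 'opening': np.float64(0.085)}
```

View pics/scene1.png

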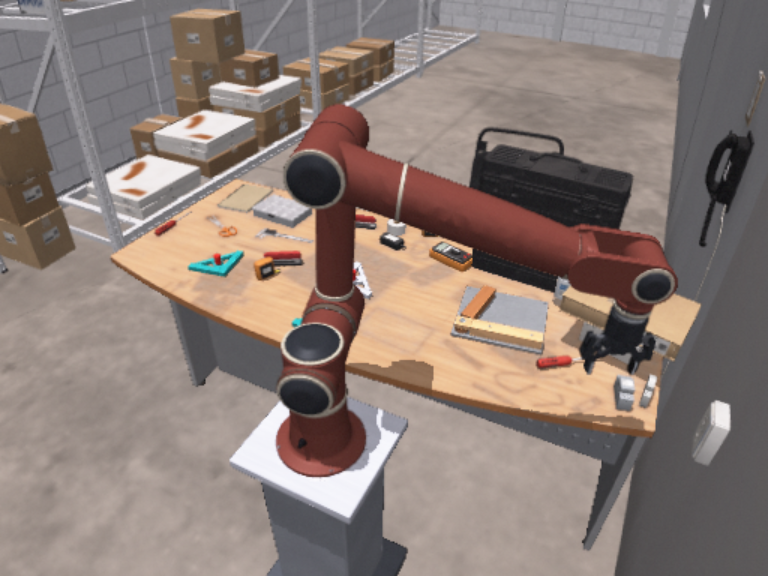

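View pics/side1.png

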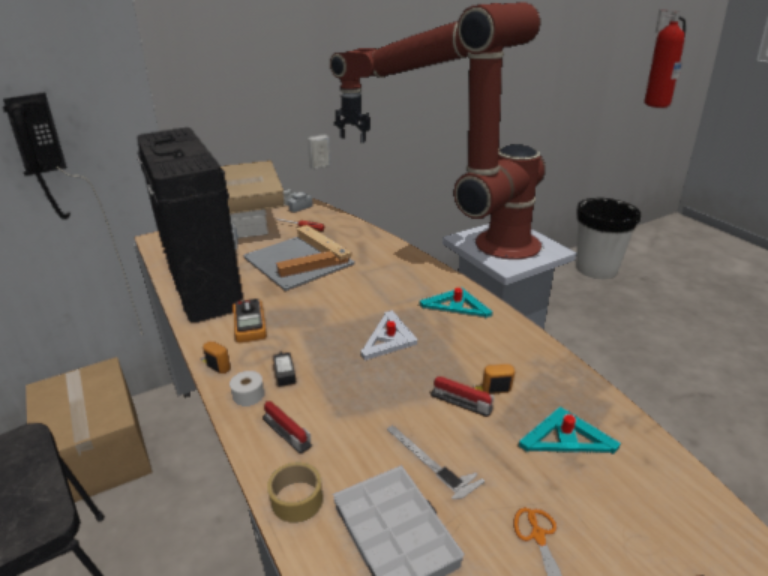

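Candidates for the square in the side view (768 px picture): the grey-white triangle at (390,333), and turquoise ones at (458,300) and (568,435). Bare aluminium is the one meant. The frame is at about (300,260) in the side view and (500,318) in the scene view. I'll confirm the square in an enlarged crop.

Run:
```python
from h import *
S=np.load("side.npz");C=np.load("scene.npz")
a=cv2.resize(S["im"][200:248,232:288],(400,343),interpolation=cv2.INTER_CUBIC)
b=cv2.resize(S["im"][145:195,155:240],(400,235),interpolation=cv2.INTER_CUBIC)
c=cv2.resize(C["im"][182:240,295:372],(400,301),interpolation=cv2.INTER_CUBIC)
o=np.zeros((600,800,3),np.uint8);o[:343,:400]=a;o[:235,400:]=b;o[250:551,400:]=c
cv2.imwrite("pics/crop1.png",o[...,::-1])
ms=ctrl.camera_model("side")
P=pts3(ms,S["d"]); hsv=cv2.cvtColor(S["im"],cv2.COLOR_RGB2HSV)
w=np.zeros((384,512),bool); w[200:248,232:288]=1
red=w&((hsv[...,0]<8)|(hsv[...,0]>172))&(hsv[...,1]>130)
al=w&(hsv[...,1]<45)&(hsv[...,2]>110)
print("red",red.sum(),P[red].min(0),P[red].max(0),P[red].mean(0))
r=P[red]; t=r[r[:,2]>.044]; print("top",len(t),t.mean(0))
q=P[al]; print("al",al.sum(),np.percentile(q,[2,50,98],axis=0).round(3))
h=cv2.convexHull(np.argwhere(al)[:,::-1].astype(np.int32)); 
_,tri=cv2.minEnclosingTriangle(h.astype(np.float32)); tri=tri.reshape(-1,2); T=onplane(ms,tri,.016)
print(tri,T,[np.linalg.norm(T[i]-T[i-1]) for i in range(3)])
v,u=np.where(red); print("redpix",u.min(),u.max(),v.min(),v.max())
```

```text
red 50 [0.56361897 0.17656475 0.004428  ] [0.6045413  0.25826966 0.05063915] [0.59545355 0.24579132 0.03782574]
top 20 [0.59450796 0.24404522 0.0476829 ]
al 618 [[ 0.533  0.157 -0.002]
 [ 0.602  0.257  0.014]
 [ 0.685  0.292  0.019]]
[[279.      229.08696]
 [279.      172.91304]
 [233.      243.08696]] [[ 0.55590143  0.31054057  0.016     ]
 [ 0.32408813 -0.03920772  0.016     ]
 [ 0.73256097  0.29473212  0.016     ]] [np.float64(0.17736543845365518), np.float64(0.41959655704445), np.float64(0.527603898061101)]
redpix 258 263 214 223
```

View pics/crop1.png

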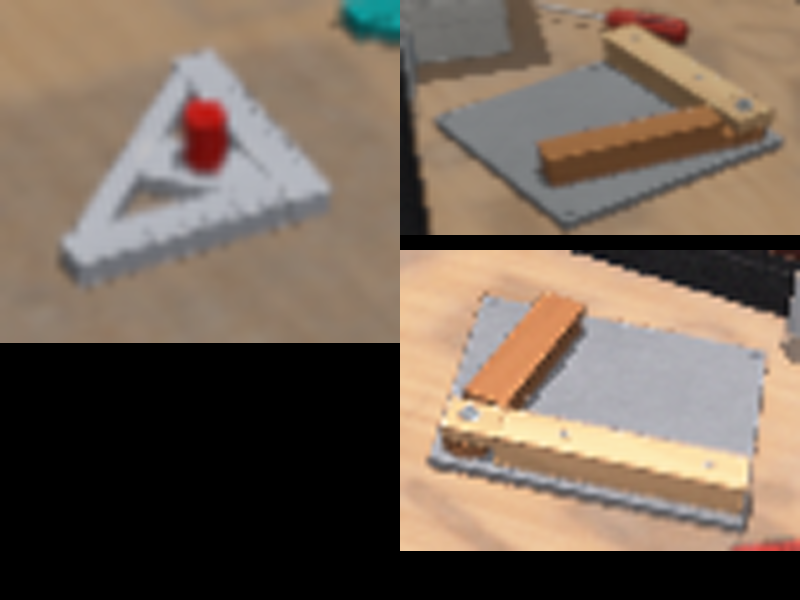

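The crop confirms the bare aluminium triangle. Its heel is at side px about (278,227), with the red knob near the hypotenuse. The frame's plate is nearest the robot, and the stud starts at the plate's left end and leans in. Next are rough positions, then a closer look with the wrist camera.

Run:
```python
from h import *
ms=ctrl.camera_model("side");mc=ctrl.camera_model("scene")
f=lambda L:[(x/7.143+232,y/7.143+200) for x,y in L]
print("sq heel,top,left",onplane(ms,f([(328,188),(195,52),(65,238)]),.016).round(3))
g=lambda L:[((x-400)/5.195+295,(y-250)/5.195+182) for x,y in L]
print("plate",onplane(mc,g([(452,397),(748,455)]),.044).round(3))
m=ctrl.camera_model("wrist");s=ctrl.state();R=s["ee_rot"];c=-np.array(m["R"]).T@m["t"]
print("cam in tool",R.T@(c-s["tcp_pos"]),"axes in tool",(R.T@np.array(m["R"]).T).round(3),m["vertical_fov"])
```

```text
sq heel,top,left [[0.55  0.295 0.016]
 [0.544 0.154 0.016]
 [0.683 0.262 0.016]]
plate [[ 0.534 -0.146  0.044]
 [ 0.574 -0.392  0.044]]
cam in tool [ 0.07399467 -0.00049341 -0.15058038] axes in tool [[ 0.001 -0.957 -0.289]
 [ 1.     0.001 -0.001]
 [ 0.001 -0.289  0.957]] 58.66943338823951
```

Emit:
{"op": "play_rows", "data": {
  "rows": "8.5 5.5 -1.8 -2 0;8.5 11 -3.6 -4 0;8.5 16.5 -5.5 -6 0;8.5 22 -7.3 -8 0;8.5 27.5 -9.1 -8 0;8.5 33 -11 -8 0;8.5 38.5 -12.8 -8 0;8.5 42 -14.6 -8 0;8.5 42 -14.6 -8 0;8.5 42 -14.6 -8 0"
}}

```text
clock: 1.35
tcp_pos: [0.5823, -0.2578, 0.303]
ee_rot: [[0.907, 0.421, -0.001], [0.421, -0.907, 0.0], [-0.001, -0.0, -1.0]]
contact_force: [0.5, 0.0, -0.2]
opening: 0.0845
grip_force: 0.0
```

Run:
```python
from h import *
print(ctrl.state()["tcp_pos"],ctrl.state()["clock"])
import pickle
m,im,d=grab("wrist"); pickle.dump(m,open("wf.pkl","wb")); np.savez("wf.npz",im=im,d=d)
cv2.imwrite("pics/wf.png",cv2.resize(im[...,::-1],(768,576)))
```

```text
[ 0.58225919 -0.25777674  0.30304622] 1.35
```

View pics/wf.png

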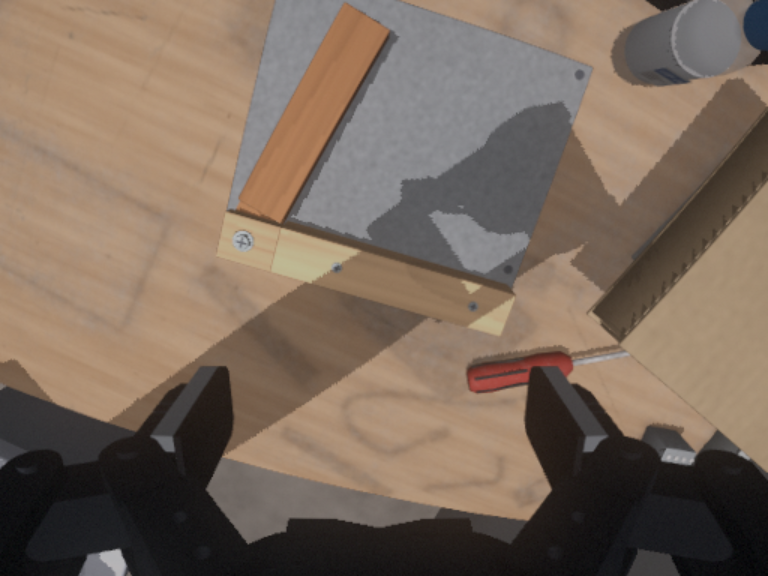

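The wrist view shows the plate's inner top edge running from (228,210) to (515,292), the corner screw at (242,240), and the stud from (265,200) to (365,20). I'll fit these in world coordinates.

Run:
```python
from h import *
import pickle
m=pickle.load(open("wf.pkl","rb"));A=np.load("wf.npz");im,d=A["im"],A["d"]
P=pts3(m,d); hsv=cv2.cvtColor(im,cv2.COLOR_RGB2HSV)
v,u=np.mgrid[0:384,0:512]
reg=(v<235)&(u<352)
top=reg&(P[...,2]>.036)&(P[...,2]<.052)
print("board z",np.median(P[90:110,240:260,2]),"desk z",np.median(P[60:100,10:60,2]),"top z",np.median(P[top][:,2]))
n,lab,st,_=cv2.connectedComponentsWithStats(top.astype(np.uint8))
print(st[st[:,4]>200])
# plate/stud split: line 6px above the plate edge handled by normal coordinate
X=onplane(m,np.c_[u[top],v[top]],.044)[:,:2]
pe=onplane(m,[(228/1.5,210/1.5),(515/1.5,292/1.5)],.044)[:,:2]
screw=onplane(m,[(242.5/1.5,240/1.5)],.044)[0,:2]
ex=(pe[1]-pe[0]);ex/=np.linalg.norm(ex);ey=np.array([-ex[1],ex[0]])
for it in range(3):
    a=(X-screw)@ex;b=(X-screw)@ey
    bins=np.arange(.075,.215,.01)
    hi=[(c,np.percentile(b[(abs(a-c)<.004)&(b<.04)],99)) for c in bins]; lo=[(c,np.percentile(b[(abs(a-c)<.004)&(b<.04)],1)) for c in bins]
    k=np.polyfit(*np.array(hi).T,1);k2=np.polyfit(*np.array(lo).T,1)
    ang=(k[0]+k2[0])/2
    ex=ex*np.cos(ang)+ey*np.sin(ang);ey=np.array([-ex[1],ex[0]])
a=(X-screw)@ex;b=(X-screw)@ey
print("slopes",k[0],k2[0],"inner",k[1],"outer",k2[1],"plate x range",np.percentile(a[b<.015],[.3,99.7]))
print("x-axis deg",np.degrees(np.arctan2(ex[1],ex[0])),"screw",screw)
s=(b>.035); L=np.array([( bb,np.percentile(a[s&(abs(b-bb)<.004)],99),np.percentile(a[s&(abs(b-bb)<.004)],1)) for bb in np.arange(.05,.17,.01)])
ki=np.polyfit(L[:,0],L[:,1],1);ko=np.polyfit(L[:,0],L[:,2],1)
print("stud inner slope deg",np.degrees(np.arctan(ki)),np.degrees(np.arctan(ko)),"b max",b.max())
corner=screw+ex*.02+ey*.02; inner=screw+ey*k[1]+ex*.02
print("corner from screw",corner,"from plate edge",inner,"knob seat",corner+.048*(ex+ey),inner+.048*(ex+ey))
```

```text
board z 0.01226821363493577 desk z 0.00013116860152753707 top z 0.04431491265156112
[[     0      0    512    384 185053]
 [   144      1    200    224  11555]]
slopes -0.0007780213782006264 0.0007789192795306003 inner 0.021604248584402193 outer -0.01907557984746907 plate x range [-0.01894942  0.23157746]
x-axis deg -81.74665635536206 screw [ 0.52016979 -0.16227566]
stud inner slope deg [14.68702594  1.15479678] [14.10769353 -1.10205276] b max 0.19805607315887327
corner from screw [ 0.54283366 -0.17919751] from plate edge [ 0.54442129 -0.17896722] knob seat [ 0.59722694 -0.21980996] [ 0.59881457 -0.21957967]
```

Corner at about (0.5436, -0.179), x axis at -81.7°, stud at -14.4°, all matching the sizes given. Now over to the square.

Emit:
{"op": "play_rows", "data": {
  "rows": "8.5 2.3 -5 0 0;8.5 4.7 -10 0 0;8.5 7.1 -15 0 0;8.5 9.4 -20 0 0;8.5 11.8 -25 0 0;8.5 14.1 -30 0 0;8.5 16.5 -35 0 0;8.5 18.8 -40 0 0;8.5 21 -44.5 0 0;8.5 21 -44.5 0 0;8.5 21 -44.5 0 0"
}}

```text
clock: 2.78
tcp_pos: [0.5859, 0.2331, 0.3035]
ee_rot: [[0.908, 0.42, -0.0], [0.42, -0.908, -0.001], [-0.0, 0.001, -1.0]]
contact_force: [-0.3, 0.0, 0.9]
opening: 0.0853
grip_force: 0.0
```

Run:
```python
from h import *
import pickle
print(ctrl.state()["tcp_pos"],ctrl.state()["clock"],ctrl.tip_reach)
m,im,d=grab("wrist"); pickle.dump(m,open("ws.pkl","wb")); np.savez("ws.npz",im=im,d=d)
P=pts3(m,d); hsv=cv2.cvtColor(im,cv2.COLOR_RGB2HSV); v,u=np.mgrid[0:384,0:512]
red=((hsv[...,0]<8)|(hsv[...,0]>172))&(hsv[...,1]>130)&(P[...,2]>.043)&(P[...,2]<.056)&(v<235)
print("red top",red.sum(),np.median(P[red],0), onplane(m,[(u[red].mean(),v[red].mean())],.049))
sq=(P[...,2]>.011)&(P[...,2]<.021)&(hsv[...,1]<60)&(hsv[...,2]>90)&(v<235)
sq=cv2.morphologyEx(sq.astype(np.uint8),cv2.MORPH_OPEN,np.ones((2,2)))
n,lab,st,ce=cv2.connectedComponentsWithStats(sq)
i=1+np.argmax(st[1:,4]);print(st[i],ce[i])
pp=np.argwhere(lab==i)[:,::-1]
W=onplane(m,pp,.016)[:,:2].astype(np.float32)
_,t=cv2.minEnclosingTriangle(cv2.convexHull(W)); t=t.reshape(3,2)
print(t,[np.linalg.norm(t[j]-t[j-1]) for j in range(3)])
cv2.imwrite("pics/ws.png",cv2.resize(im[...,::-1],(768,576)))
```

```text
[0.58592877 0.23314234 0.30350116] 2.775 0.019
red top 1498 [0.58618422 0.49405329 0.04538096] [[0.58409476 0.45425757 0.049     ]]
[ 200   55  100  147 5714] [252.07717886 133.28368918]
[[0.54661524 0.29297268]
 [0.7088492  0.2778168 ]
 [0.53216374 0.13006581]] [np.float32(0.1635466), np.float32(0.16294034), np.float32(0.23032174)]
```

View pics/ws.png

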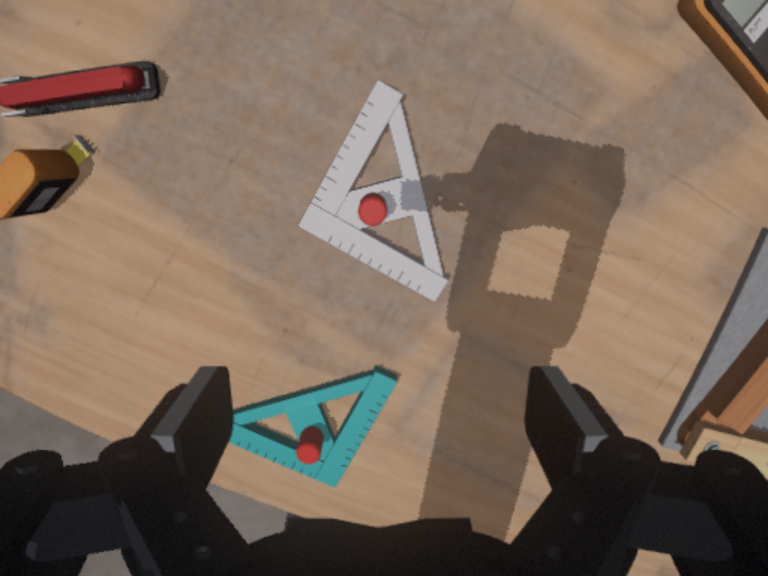

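The view shows the aluminium square's heel at (300,225), its tips at (390,85) and (440,295), and the knob top at (372,208). The turquoise look-alike is at (310,430) and will be left alone. One check of the knob's centre, then the moves.

Run:
```python
from h import *
import pickle
m=pickle.load(open("ws.pkl","rb"));A=np.load("ws.npz");im,d=A["im"],A["d"]
P=pts3(m,d); hsv=cv2.cvtColor(im,cv2.COLOR_RGB2HSV); v,u=np.mgrid[0:384,0:512]
red=((hsv[...,0]<8)|(hsv[...,0]>172))&(hsv[...,1]>130)&(abs(u-248)<20)&(abs(v-140)<20)&(P[...,2]>.046)
(c,r)=cv2.minEnclosingCircle(np.argwhere(red)[:,::-1].astype(np.float32))
k=onplane(m,[c,(c[0]+r,c[1])],.049);print(red.sum(),c,r,k[0],np.linalg.norm(k[1]-k[0]),np.median(P[red],0))
s=ctrl.state();print("tool shift cm",100*s["ee_rot"].T@(np.r_[k[0,:2],.040]-s["tcp_pos"]))
```

```text
266 (247.73077392578125, 140.26922607421875) 9.355826377868652 [0.59151101 0.24241686 0.049     ] 0.011156307534958903 [0.59174813 0.24242697 0.04928901]
tool shift cm [ 0.90754868 -0.65376346 26.35967098]
```

Emit:
{"op": "play_rows", "data": {
  "rows": "8.5 0.9 -0.65 5 0;8.5 0.9 -0.65 10 0;8.5 0.9 -0.65 15 0;8.5 0.9 -0.65 20 0;8.5 0.9 -0.65 24 0;8.5 0.9 -0.65 26.2 0;8.5 0.9 -0.65 26.2 0;0.5 0.9 -0.65 26.2 0;0.5 0.9 -0.65 26.2 0;0.5 0.9 -0.65 26.2 0;0.5 0.9 -0.65 26.2 0;0.5 0.9 -0.65 26.2 0",
  "grip_force": 80
}}

```text
clock: 4.32
tcp_pos: [0.5911, 0.2443, 0.0417]
ee_rot: [[0.907, 0.421, 0.0], [0.421, -0.907, 0.0], [0.0, 0.0, -1.0]]
contact_force: [0.6, -0.8, 0.1]
opening: 0.0047
grip_force: 0.0
```

The fingers closed past the knob, so I'll look before anything else.

Run:
```python
from h import *
s=ctrl.state();print(s["tcp_pos"],s["opening"],s["grip_force"],s["contact_force"])
m,im,d=grab("wrist"); m2,im2,_=grab("side")
o=np.zeros((600,800,3),np.uint8);o[:,:]=0
o[:375,:500]=cv2.resize(im,(500,375));o[300:600,500:800]=cv2.resize(im2[170:260,215:305],(300,300))
cv2.imwrite("pics/miss.png",o[...,::-1])
```

```text
[0.59112335 0.2443223  0.04174443] 0.004686641248960209 0.0 [ 0.56130759 -0.7832676   0.14527273]
```

View pics/miss.png

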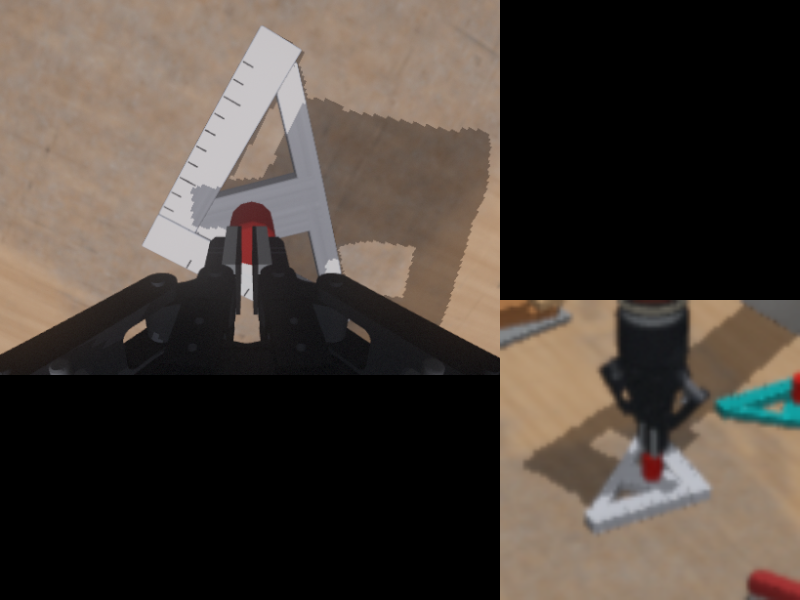

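Run:
```python
from h import *
s=ctrl.state();T=s["tcp_pos"];R=s["ee_rot"]
for n in("wrist","side"):
    A=np.load(n+".npz");m=ctrl.camera_model(n);P=pts3(m,A["d"]);hsv=cv2.cvtColor(A["im"],cv2.COLOR_RGB2HSV)
    v,u=np.mgrid[0:384,0:512]
    w=(abs(u-258)<60)&(abs(v-240)<80) if n=="wrist" else (abs(u-260)<12)&(abs(v-215)<15)
    Q=(P-T)@R
    red=w&((hsv[...,0]<8)|(hsv[...,0]>172))&(hsv[...,1]>130)&(abs(Q[...,0])<.06)
    dark=w&(hsv[...,2]<90)&(np.abs(Q[...,:2]).max(-1)<.035)&(P[...,2]>.022)
    for k,M in(("red",red),("dark",dark)):
        print(n,k,M.sum(),"world z pct",np.percentile(P[M][:,2],[1,20,50,80,99]).round(4),"tool xy",np.percentile(Q[M],[2,50,98],axis=0).round(4).tolist())
    for j in range(222,262,3):
        if n=="wrist":print(j,[ (P[j,i].round(3).tolist()) for i in(240,262)])
```

```text
wrist red 1064 world z pct [0.0206 0.0348 0.0463 0.0492 0.0527] tool xy [[-0.0093, -0.003, -0.0104], [0.0076, 0.0013, -0.0047], [0.0106, 0.0119, 0.0194]]
wrist dark 7706 world z pct [0.0252 0.0678 0.0929 0.1061 0.1206] tool xy [[-0.004, -0.0158, -0.0786], [0.0117, 0.0025, -0.0514], [0.0178, 0.0181, 0.0137]]
222 [[0.593, 0.253, 0.03], [0.602, 0.245, 0.04]]
225 [[0.594, 0.253, 0.035], [0.602, 0.245, 0.043]]
228 [[0.594, 0.253, 0.038], [0.602, 0.245, 0.047]]
231 [[0.594, 0.253, 0.042], [0.601, 0.244, 0.048]]
234 [[0.599, 0.254, 0.056], [0.603, 0.246, 0.056]]
237 [[0.599, 0.254, 0.06], [0.603, 0.246, 0.059]]
240 [[0.598, 0.254, 0.061], [0.603, 0.246, 0.062]]
243 [[0.599, 0.254, 0.065], [0.603, 0.246, 0.065]]
246 [[0.599, 0.254, 0.068], [0.603, 0.246, 0.068]]
249 [[0.599, 0.254, 0.07], [0.602, 0.246, 0.069]]
252 [[0.6, 0.254, 0.074], [0.603, 0.246, 0.073]]
255 [[0.599, 0.254, 0.075], [0.603, 0.246, 0.076]]
258 [[0.599, 0.254, 0.077], [0.603, 0.246, 0.078]]
261 [[0.6, 0.254, 0.081], [0.603, 0.246, 0.08]]
side red 37 world z pct [0.0201 0.0277 0.0351 0.0442 0.0511] tool xy [[-0.0028, -0.009, -0.0094], [0.0089, -0.0027, 0.0065], [0.0127, 0.0072, 0.0209]]
side dark 180 world z pct [0.0463 0.0714 0.0951 0.1067 0.1237] tool xy [[-0.0068, -0.031, -0.0779], [0.0108, -0.0062, -0.0536], [0.0195, 0.0303, -0.0087]]
```

The depth data put the closed fingertips at z of about 0.052, above the knob top, so the grip point is about 28 mm higher than the reported TCP height suggests. I'll open, go lower and regrip, watching the force.

Emit:
{"op": "play_rows", "data": {
  "rows": "8.5 0 0 0 0;8.5 0 0 0 0;8.5 0 0 0 0;8.5 0 0 0 0;8.5 0 0 1 0;8.5 0 0.2 2 0;8.5 0 0.2 2.6 0;8.5 0 0.2 2.6 0"
}}

```text
clock: 5.42
tcp_pos: [0.5912, 0.2422, 0.0143]
ee_rot: [[0.907, 0.421, -0.002], [0.421, -0.907, -0.001], [-0.002, -0.0, -1.0]]
contact_force: [0.4, -0.5, 0.7]
opening: 0.0851
grip_force: 0.0
```

Emit:
{"op": "play_rows", "data": {
  "rows": "0.5 0 0 0 0;0.5 0 0 0 0;0.5 0 0 0 0;0.5 0 0 0 0;0.5 0 0 0 0;0.5 0 0 0 0",
  "grip_force": 50
}}

```text
clock: 6.18
tcp_pos: [0.5924, 0.2426, 0.0162]
ee_rot: [[0.907, 0.421, 0.001], [0.421, -0.907, 0.0], [0.001, 0.0, -1.0]]
contact_force: [0.3, 0.0, 3.7]
opening: 0.0224
grip_force: 49.5
```

Gripped, with an opening of about 22 mm and 50 N. Lifting.

Emit:
{"op": "play_rows", "data": {
  "rows": "0.5 0 0 0 0;0.5 0 0 0 0;0.5 0 0 -2 0;0.5 0 0 -5 0;0.5 0 0 -8 0;0.5 0 0 -11 0;0.5 0 0 -13 0;0.5 0 0 -13 0;0.5 0 0 -13 0",
  "grip_force": 90
}}

```text
clock: 7.3
tcp_pos: [0.591, 0.2421, 0.1439]
ee_rot: [[0.907, 0.421, -0.003], [0.421, -0.907, -0.001], [-0.003, -0.0, -1.0]]
contact_force: [-0.9, 0.3, -3.3]
opening: 0.0212
grip_force: 88.2
```

```bash
cat >> h.py <<'E'
def square(tag):
    s=ctrl.state();T=s["tcp_pos"];R=s["ee_rot"]
    m,im,d=grab("wrist");P=pts3(m,d);Q=(P-T)@R;hsv=cv2.cvtColor(im,cv2.COLOR_RGB2HSV)
    cv2.imwrite(f"pics/{tag}.png",cv2.resize(im[...,::-1],(768,576)))
    M=(hsv[...,1]<60)&(hsv[...,2]>90)&(np.hypot(Q[...,0],Q[...,1])<.17)
    return s,m,im,P,Q,M
E
python3 - <<'E'
from h import *
s,m,im,P,Q,M=square("held")
print(s["tcp_pos"],s["opening"],s["grip_force"],s["contact_force"],s["clock"])
z=P[M][:,2];h,e=np.histogram(z,bins=np.arange(0,.2,.005));print([(round(b,3),int(a)) for a,b in zip(h,e) if a>100])
E
```

```text
[0.59095031 0.24213104 0.14389154] 0.021223793292301084 88.2308578491211 [-0.92074748  0.25047159 -3.25075716] 7.3
[(np.float64(0.0), 13430), (np.float64(0.13), 149), (np.float64(0.135), 286), (np.float64(0.14), 26087), (np.float64(0.145), 462), (np.float64(0.185), 109)]
```

View pics/held.png

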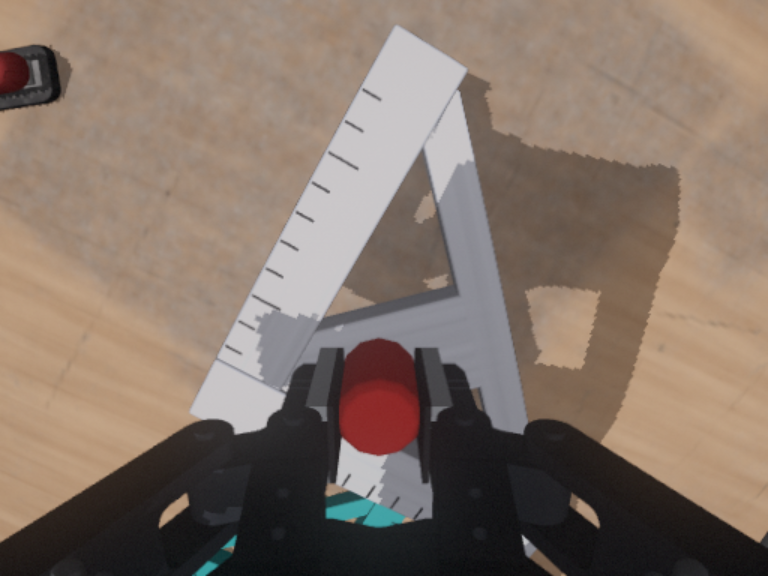

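Held well, flat, with the knob between the pads. I'll measure the square's angle and offset in the tool axes and work out the path to the corner.

```bash
cat >> h.py <<'E'
EX=np.array([np.cos(np.radians(-81.75)),np.sin(np.radians(-81.75))]);EY=np.array([-EX[1],EX[0]]);COR=np.array([.5436,-.1791])
def edge(s,m,P,M):
    zt=np.median(P[M&(P[...,2]>s["tcp_pos"][2]-.012)&(P[...,2]<s["tcp_pos"][2]+.006)][:,2])
    B=M&(abs(P[...,2]-zt)<.004)
    v,u=np.where(B);W=onplane(m,np.c_[u,v],zt)[:,:2]
    k=s["tcp_pos"][:2]; x=s["ee_rot"][:2,0]; ang=np.arctan2(x[1],x[0])-np.radians(30)
    for _ in range(4):   # ang = direction of the square's y axis
        ey=np.array([np.cos(ang),np.sin(ang)]);ex=np.array([ey[1],-ey[0]])
        a=(W-k)@ey;b=(W-k)@ex
        L=[(c,np.percentile(b[abs(a-c)<.003],1)) for c in np.arange(-.02,.085,.006)]
        p=np.polyfit(*np.array(L).T,1);ang-=np.arctan(p[0])
    return zt,ang-np.pi/2,p[1],np.percentile(a,99.8)
E
python3 - <<'E'
from h import *
s=ctrl.state();m=ctrl.camera_model("wrist");A=np.load("wrist.npz");im,d=A["im"],A["d"];P=pts3(m,d);hsv=cv2.cvtColor(im,cv2.COLOR_RGB2HSV)
Q=(P-s["tcp_pos"])@s["ee_rot"];M=(hsv[...,1]<60)&(hsv[...,2]>90)&(np.hypot(Q[...,0],Q[...,1])<.17)
zt,xa,off,ytip=edge(s,m,P,M);print("top z",zt,"tcp-under",s["tcp_pos"][2]-zt+.016,"x axis deg",np.degrees(xa),"edge off",off,"ytip",ytip)
rot=-81.75-np.degrees(xa);print("need world rot",rot)
tgt=COR+.103*EX+.060*EY
print("target",tgt,"tool shift cm",100*s["ee_rot"].T@(np.r_[tgt,s["tcp_pos"][2]]-s["tcp_pos"]))
E
```

```text
top z 0.1428351367850208 tcp-under 0.01665242010588598 x axis deg -95.08429445622153 edge off -0.04726547078879499 ytip 0.08985446378701438
need world rot 13.334294456221528
target [ 0.61775882 -0.27242454] tool shift cm [-1.92242563e+01  4.78004211e+01  3.79984457e-02]
```

Emit:
{"op": "play_rows", "data": {
  "rows": "0.5 -1.9 4.8 0 -1.3;0.5 -3.8 9.6 0 -2.7;0.5 -5.8 14.3 0 -4;0.5 -7.7 19.1 0 -5.3;0.5 -9.6 23.9 0 -6.7;0.5 -11.5 28.7 0 -8;0.5 -13.5 33.5 0 -9.3;0.5 -15.4 38.2 0 -10.7;0.5 -17.3 43 0 -12;0.5 -19.2 47.8 0 -13.3;0.5 -19.2 47.8 0 -13.3;0.5 -19.2 47.8 0 -13.3"
}}

```text
clock: 8.85
tcp_pos: [0.6183, -0.2714, 0.1438]
ee_rot: [[0.786, 0.618, -0.003], [0.618, -0.786, 0.002], [-0.001, -0.003, -1.0]]
contact_force: [0.0, 0.7, -3.0]
opening: 0.0212
grip_force: 88.8
```

Run:
```python
from h import *
s,m,im,P,Q,M=square("over")
zt,xa,off,ytip=edge(s,m,P,M);print(s["tcp_pos"],s["clock"],"top z",zt,"x axis deg",np.degrees(xa),off,ytip)
rel=s["tcp_pos"][:2]-COR;print("knob in corner axes mm",1e3*rel@EX,1e3*rel@EY)
print("EX,EY in tool",s["ee_rot"].T@np.r_[EX,0],s["ee_rot"].T@np.r_[EY,0],"down cm",100*(s["tcp_pos"][2]-.0167-.012))
```

```text
[ 0.61834049 -0.27140727  0.14375747] 8.85 top z 0.14321988880231173 x axis deg -81.80748824073966 -0.04729071585457639 0.09006265114292358
knob in corner axes mm 102.07673160125856 60.7216200530852
EX,EY in tool [-0.49888589  0.86666445 -0.00236896] [ 0.86666738  0.49888155 -0.00220329] down cm 11.505746965445935
```

View pics/over.png

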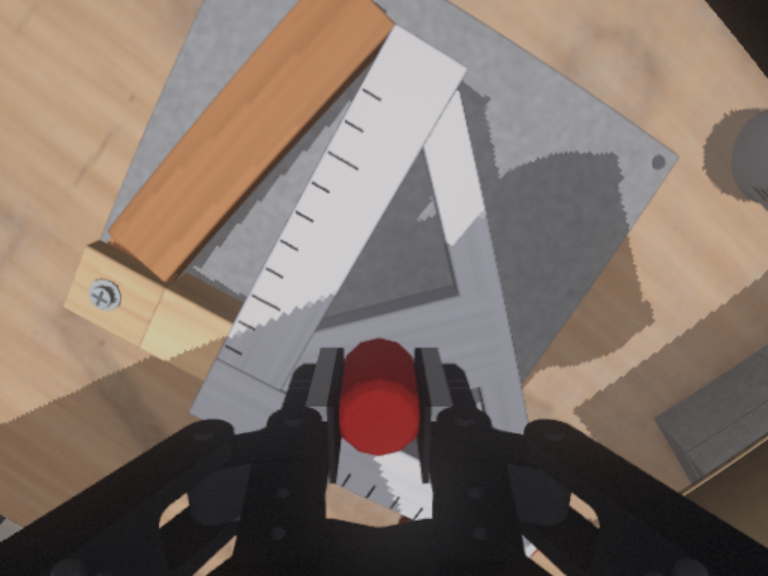

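The square hangs clear of the stud (stud end at (395,25)) and is aligned with the frame. Lowering onto the board.

Emit:
{"op": "play_rows", "data": {
  "rows": "0.5 0 0 3 0;0.5 0 0 6 0;0.5 0 0 8.5 0;0.5 0 0 10 0;0.5 0 0 10.8 0;0.5 0 0 11.2 0;0.5 0 0 11.4 0;0.5 0 0 11.6 0;0.5 0 0 11.6 0;0.5 0 0 11.6 0"
}}

```text
clock: 10.15
tcp_pos: [0.6193, -0.2721, 0.0299]
ee_rot: [[0.786, 0.619, 0.0], [0.619, -0.786, -0.0], [0.0, 0.0, -1.0]]
contact_force: [-0.4, -0.3, -2.6]
opening: 0.0215
grip_force: 88.9
```

Emit:
{"op": "play_rows", "data": {
  "rows": "0.5 0 0 0.15 0;0.5 0 0 0.3 0;0.5 0 0 0.3 0;0.5 0 0 0.3 0"
}}

```text
clock: 10.65
tcp_pos: [0.6198, -0.2724, 0.0284]
ee_rot: [[0.786, 0.619, 0.001], [0.619, -0.786, -0.001], [0.0, 0.001, -1.0]]
contact_force: [-2.4, 0.7, 5.7]
opening: 0.0213
grip_force: 89.8
```

On the board with a light push. Now slide towards the plate.

Emit:
{"op": "play_rows", "data": {
  "rows": "0.5 -0.26 -0.15 -0.1 0;0.5 -0.52 -0.3 -0.1 0;0.5 -0.78 -0.45 -0.1 0;0.5 -1.04 -0.6 -0.1 0;0.5 -1.17 -0.67 -0.1 0;0.5 -1.3 -0.75 -0.1 0;0.5 -1.3 -0.75 -0.1 0"
}}

```text
clock: 11.52
tcp_pos: [0.6067, -0.274, 0.0286]
ee_rot: [[0.786, 0.619, 0.006], [0.619, -0.786, -0.001], [0.004, 0.004, -1.0]]
contact_force: [8.9, 0.3, 1.0]
opening: 0.0216
grip_force: 89.3
```

Plate contact at 9 N with knob y at 48.8 mm, as expected. Sliding along the plate towards the stud.

Emit:
{"op": "play_rows", "data": {
  "rows": "0.5 0.16 -0.48 0 0;0.5 0.41 -0.92 0 0;0.5 0.66 -1.35 0 0;0.5 0.91 -1.78 0 0;0.5 1.16 -2.22 0 0;0.5 1.41 -2.65 0 0;0.5 1.66 -3.08 0 0;0.5 1.91 -3.52 0 0;0.5 1.91 -3.52 0 0"
}}

```text
clock: 12.65
tcp_pos: [0.6011, -0.2362, 0.0291]
ee_rot: [[0.785, 0.619, 0.009], [0.619, -0.785, -0.004], [0.004, 0.009, -1.0]]
contact_force: [10.5, -2.8, -0.6]
opening: 0.0214
grip_force: 89.1
```

```bash
cat >> h.py <<'E'
def rep():
    s=ctrl.state();rel=s["tcp_pos"][:2]-COR;f=s["contact_force"]
    print("knob xy mm",1e3*rel@EX,1e3*rel@EY,"z",s["tcp_pos"][2],"force x,y,z",f[:2]@EX,f[:2]@EY,f[2],"clock",s["clock"])
E
python3 - <<'E'
from h import *
rep()
s,m,im,P,Q,M=square("slide")
zt,xa,off,ytip=edge(s,m,P,M);print(zt,np.degrees(xa),off,ytip)
E
```

```text
knob xy mm 64.7409742249668 48.67409125787488 z 0.029103633259246732 force x,y,z 4.310877860026169 9.956493209231374 -0.5681457305638951 clock 12.65
0.028608372390099543 -81.5127191094774 -0.047260729268049466 0.09044862199883157
```

Emit:
{"op": "play_rows", "data": {
  "rows": "0.5 0.11 -0.4 0.1 0;0.5 0.31 -0.75 0.15 0;0.5 0.46 -1.01 0.15 0;0.5 0.56 -1.18 0.15 0;0.5 0.66 -1.35 0.15 0;0.5 0.66 -1.35 0.15 0;0.5 0.66 -1.35 0.15 0"
}}

```text
clock: 13.58
tcp_pos: [0.5992, -0.2231, 0.0292]
ee_rot: [[0.786, 0.619, 0.012], [0.619, -0.786, -0.007], [0.005, 0.013, -1.0]]
contact_force: [11.6, -5.5, 1.5]
opening: 0.0214
grip_force: 89.6
```

Run:
```python
from h import *
rep()
```

```text
knob xy mm 51.50097499891411 48.677156931633846 z 0.02920873122056004 force x,y,z 7.083004182736331 10.712284996088373 1.5401940730416588 clock 13.575
```

Emit:
{"op": "play_rows", "data": {
  "rows": "0.5 0.1 -0.17 0.05 0;0.5 0.15 -0.33 0.1 0;0.5 0.2 -0.45 0.1 0;0.5 0.2 -0.45 0.1 0"
}}

```text
clock: 14.08
tcp_pos: [0.5987, -0.2192, 0.0291]
ee_rot: [[0.786, 0.619, 0.014], [0.619, -0.785, -0.009], [0.005, 0.015, -1.0]]
contact_force: [11.8, -7.9, 4.6]
opening: 0.0213
grip_force: 89.9
```

Run:
```python
from h import *
rep()
s,m,im,P,Q,M=square("seat0")
zt,xa,off,ytip=edge(s,m,P,M);print(zt,np.degrees(xa),off,ytip)
```

```text
knob xy mm 47.560580426907336 48.73413160899157 z 0.029135857896563234 force x,y,z 9.543513720879043 10.535835740600847 4.552191974354037 clock 14.075
0.028574602780460437 -81.56430523032378 -0.04715932144333496 0.09027042611242617
```

Close to seated. I'll add downward force to level the square and press a little more into the stud.

Emit:
{"op": "play_rows", "data": {
  "rows": "0.5 0 0 0.15 0;0.5 0 0 0.3 0;0.5 0.05 -0.09 0.4 0;0.5 0.1 -0.17 0.4 0;0.5 0.1 -0.17 0.4 0;0.5 0.1 -0.17 0.4 0"
}}

```text
clock: 14.88
tcp_pos: [0.599, -0.2193, 0.0285]
ee_rot: [[0.786, 0.619, 0.014], [0.619, -0.785, -0.012], [0.003, 0.018, -1.0]]
contact_force: [6.2, -9.0, 16.3]
opening: 0.0212
grip_force: 91.6
```

```bash
cat > chk.py <<'E'
import sys
from h import *
rep();print(ctrl.state()["ee_rot"][:,2])
s,m,im,P,Q,M=square(sys.argv[1])
zt,xa,off,ytip=edge(s,m,P,M);print("sq",zt,np.degrees(xa),off,ytip)
B=M&(abs(P[...,2]-zt)<.004);p=P[B]
A=np.c_[p[:,:2]-s["tcp_pos"][:2],np.ones(len(p))];print("plane tilt",np.linalg.lstsq(A,p[:,2],rcond=None)[0].round(4))
hsv=cv2.cvtColor(im,cv2.COLOR_RGB2HSV)
X=(P[...,:2]-COR);a=X@EX;b=X@EY
st=(hsv[...,1]>100)&(hsv[...,0]<18)&(abs(P[...,2]-.044)<.004)&(b>.03)&(b<.2)&(abs(a)<.08)
v,u=np.where(st);W=onplane(m,np.c_[u,v],.044)[:,:2]-COR;a=W@EX;b=W@EY
print("stud px",len(a),"b",b.min() if len(a) else 0,b.max() if len(a) else 0)
L=np.array([(c,np.percentile(a[abs(b-c)<.003],99),np.percentile(a[abs(b-c)<.003],1)) for c in np.arange(.03,.18,.006) if (abs(b-c)<.003).sum()>40])
for j in(1,2):
    k=np.polyfit(L[:,0],L[:,j],1);print("stud side",j,"angle deg",-np.degrees(np.arctan(k[0])),"a at b=0 mm",1e3*k[1])
E
python3 chk.py seat1
```

```text
knob xy mm 47.76152973515212 49.01354363385079 z 0.028494459594182422 force x,y,z 9.761088298043525 4.837807106181383 16.326881626352144 clock 14.875
[ 0.01383839 -0.01211986 -0.99983079]
sq 0.027924638646688538 -81.61986460684768 -0.04736811704300478 0.08989500354630715
plane tilt [-0.0109  0.0191  0.0276]
stud px 25291 b 0.028983482619330644 0.14180392882236428
stud side 1 angle deg 7.850069620129105 a at b=0 mm 16.56000150055631
stud side 2 angle deg -7.441465110383292 a at b=0 mm -47.333547226527074
```

Run:
```python
from h import *
s=ctrl.state();m=ctrl.camera_model("wrist");A=np.load("wrist.npz");im,d=A["im"],A["d"];P=pts3(m,d);hsv=cv2.cvtColor(im,cv2.COLOR_RGB2HSV)
X=P[...,:2]-COR;a=X@EX;b=X@EY
def fit(M,n):
    p=P[M];Am=np.c_[a[M],b[M],np.ones(len(p))];c=np.linalg.lstsq(Am,p[:,2],rcond=None)[0];r=abs(Am@c-p[:,2])<.001
    c=np.linalg.lstsq(Am[r],p[r,2],rcond=None)[0];print(n,r.sum(),c.round(4),"a",np.percentile(a[M],[1,99]).round(3),"b",np.percentile(b[M],[1,99]).round(3))
grey=(hsv[...,1]<60)
fit(grey&(abs(P[...,2]-.012)<.005)&(a>-.05)&(b>.0),"board")
fit(grey&(hsv[...,2]>90)&(abs(P[...,2]-.028)<.004)&(a>0)&(a<.14)&(b>0)&(b<.14),"square")
wood=(hsv[...,1]>70)&(hsv[...,0]<25)&(abs(P[...,2]-.044)<.005)
fit(wood&(a<.0)&(a>-.04)&(b>.02),"stud"); fit(wood&(b<0)&(b>-.04),"plate")
```

```text
board 54373 [-0.0012 -0.0004  0.0124] a [0.01  0.208] b [0.054 0.193]
square 19042 [-0.0224 -0.0072  0.029 ] a [0.    0.097] b [0.003 0.137]
stud 23713 [-0.0027 -0.0002  0.0443] a [-0.039 -0.   ] b [0.022 0.136]
plate 2553 [-0.01   -0.0272  0.0433] a [-0.039  0.066] b [-0.039 -0.   ]
```

View pics/seat1.png

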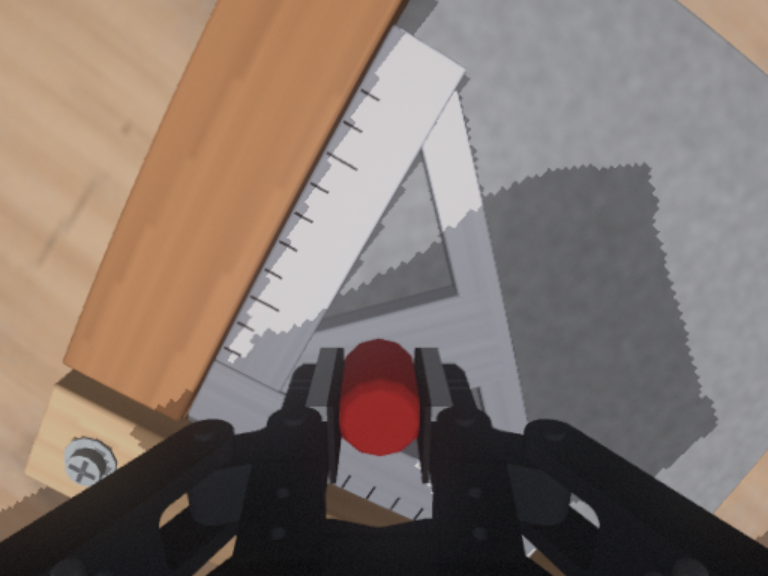

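```bash
cat > flat.py <<'E'
from h import *
s=ctrl.state();m=ctrl.camera_model("wrist");A=np.load("wrist.npz");im,d=A["im"],A["d"];P=pts3(m,d)
X=P[...,:2]-COR;a=X@EX;b=X@EY
for x,y in[(425,65),(370,150),(320,230),(270,310),(215,395),(455,170),(470,240),(490,330),(420,310),(390,500),(560,200),(620,300),(120,300),(230,120)]:
    u,v=int(x/1.5),int(y/1.5);q=np.s_[v-2:v+3,u-2:u+3];print((x,y),"a,b,z mm",(1e3*np.array([np.median(a[q]),np.median(b[q]),np.median(P[...,2][q])])).round(1))
# visible gap: stud inner top edge from colour
hsv=cv2.cvtColor(im,cv2.COLOR_RGB2HSV)
wood=((hsv[...,1]>110)&(abs(P[...,2]-.044)<.0025)&(b>.02)&(b<.15)&(a>-.06)&(a<.02))
v,u=np.where(wood);W=onplane(m,np.c_[u,v],.044)[:,:2]-COR;aa=W@EX;bb=W@EY
L=np.array([(c,*np.percentile(aa[abs(bb-c)<.003],[1,99])) for c in np.arange(.035,.135,.006) if (abs(bb-c)<.003).sum()>60])
for j in(1,2):
    k=np.polyfit(L[:,0],L[:,j],1);print("stud edge",j,"lean deg (neg=in)",-np.degrees(np.arctan(k[0])),"a at b=0,.14 mm",1e3*np.polyval(k,[0,.14]),"resid",1e3*np.std(np.polyval(k,L[:,0])-L[:,j]))
E
python3 flat.py
```

```text
(425, 65) a,b,z mm [ 12.9 133.9  28.7]
(370, 150) a,b,z mm [ 11.3 105.8  28. ]
(320, 230) a,b,z mm [ 9.9 78.4 28.6]
(270, 310) a,b,z mm [ 8.4 48.5 28.6]
(215, 395) a,b,z mm [ 5.6 11.7 28.2]
(455, 170) a,b,z mm [ 36.  113.5  26.6]
(470, 240) a,b,z mm [51.1 97.8 26.8]
(490, 330) a,b,z mm [72.9 76.2 26.5]
(420, 310) a,b,z mm [49.7 71.1 26.5]
(390, 500) a,b,z mm [78.   4.  28.7]
(560, 200) a,b,z mm [ 73.9 123.3  12.2]
(620, 300) a,b,z mm [114.3 105.5  12.3]
(120, 300) a,b,z mm [-30.3  35.9  44.2]
(230, 120) a,b,z mm [-23.8  95.4  44.2]
stud edge 1 lean deg (neg=in) -3.9006593316500764 a at b=0,.14 mm [-43.48337094 -33.9375099 ] resid 3.4369157095442064
stud edge 2 lean deg (neg=in) 0.08395123852725324 a at b=0,.14 mm [-0.43491922 -0.64005094] resid 0.11080664254935559
```

The square's legs lie flat (z 28–28.7 mm all round). The stud is true to about 0.1° and touching. The push on the plate has dropped to 5 N, so I'll ease the downward force and press more on both faces.

Emit:
{"op": "play_rows", "data": {
  "rows": "0.5 0 0 -0.1 0;0.5 -0.13 -0.08 -0.2 0;0.5 -0.22 -0.22 -0.2 0;0.5 -0.25 -0.33 -0.2 0;0.5 -0.25 -0.33 -0.2 0;0.5 -0.25 -0.33 -0.2 0"
}}

```text
clock: 15.68
tcp_pos: [0.5985, -0.219, 0.0299]
ee_rot: [[0.786, 0.618, 0.024], [0.619, -0.785, -0.015], [0.009, 0.026, -1.0]]
contact_force: [19.1, -12.2, 4.0]
opening: 0.0216
grip_force: 89.7
```

```bash
python3 chk.py seat2 | head -4; python3 flat.py
```

```text
knob xy mm 47.35260962336225 48.58018977454665 z 0.029892554747838668 force x,y,z 14.822211486892785 17.14310580697284 4.011271217867258 clock 15.675
[ 0.02381956 -0.01491239 -0.99960505]
sq 0.029369080114810542 -81.40042658786972 -0.04720664347571791 0.09058374543607067
plane tilt [0.0117 0.0135 0.029 ]
(425, 65) a,b,z mm [ 12.5 133.6  31.2]
(370, 150) a,b,z mm [ 10.8 105.5  30.5]
(320, 230) a,b,z mm [ 9.5 78.  29.8]
(270, 310) a,b,z mm [ 8.  47.9 29.6]
(215, 395) a,b,z mm [ 5.2 11.  28.5]
(455, 170) a,b,z mm [ 35.5 113.1  29. ]
(470, 240) a,b,z mm [50.8 97.5 28.9]
(490, 330) a,b,z mm [72.4 75.8 28.9]
(420, 310) a,b,z mm [49.3 70.9 28.6]
(390, 500) a,b,z mm [77.7  3.3 29.3]
(560, 200) a,b,z mm [ 74.5 123.2  12.5]
(620, 300) a,b,z mm [115.1 105.2  12.1]
(120, 300) a,b,z mm [-30.9  34.7  44.2]
(230, 120) a,b,z mm [-24.6  94.7  44.4]
stud edge 1 lean deg (neg=in) -3.7396258647963863 a at b=0,.14 mm [-43.63738519 -34.48675778] resid 3.491416351591185
stud edge 2 lean deg (neg=in) 0.3252688669632347 a at b=0,.14 mm [-0.52441837 -1.31920868] resid 0.0945690445340944
```

Too little downward force: the tips rose 2.5 mm. Pressing down again while holding the push.

Emit:
{"op": "play_rows", "data": {
  "rows": "0.5 0 0 0.15 0;0.5 0 0 0.3 0;0.5 0.05 0.05 0.45 0;0.5 0 0.05 0.5 0;0.5 0 0.05 0.5 0;0.5 0 0.05 0.5 0"
}}

```text
clock: 16.48
tcp_pos: [0.599, -0.2192, 0.0286]
ee_rot: [[0.786, 0.618, 0.022], [0.619, -0.785, -0.014], [0.009, 0.024, -1.0]]
contact_force: [11.6, -9.2, 21.8]
opening: 0.0211
grip_force: 92.6
```

```bash
python3 chk.py seat3 | head -4; python3 flat.py
```

```text
knob xy mm 47.62594883140969 49.0424049301404 z 0.02855003589901474 force x,y,z 10.728667038445366 10.145507479267744 21.8465742641472 clock 16.475
[ 0.02202424 -0.01361364 -0.99966474]
sq 0.028055342954511106 -81.61141082824494 -0.04737934386173719 0.08983864770712574
plane tilt [-0.0088  0.0184  0.0277]
(425, 65) a,b,z mm [ 12.8 134.2  28.8]
(370, 150) a,b,z mm [ 11.1 105.9  28.4]
(320, 230) a,b,z mm [ 9.9 78.5 28.8]
(270, 310) a,b,z mm [ 8.3 48.7 28.7]
(215, 395) a,b,z mm [ 5.5 11.8 28.3]
(455, 170) a,b,z mm [ 35.9 113.6  26.8]
(470, 240) a,b,z mm [51.3 97.9 26.8]
(490, 330) a,b,z mm [72.7 76.1 26.8]
(420, 310) a,b,z mm [49.7 71.3 26.7]
(390, 500) a,b,z mm [77.6  4.6 28.9]
(560, 200) a,b,z mm [ 74.2 123.8  12. ]
(620, 300) a,b,z mm [114.6 105.7  12. ]
(120, 300) a,b,z mm [-30.4  35.8  44.3]
(230, 120) a,b,z mm [-24.1  95.3  44. ]
stud edge 1 lean deg (neg=in) -3.7916405814015537 a at b=0,.14 mm [-43.66684128 -34.38856736] resid 3.4875898993490404
stud edge 2 lean deg (neg=in) 0.2640708761467878 a at b=0,.14 mm [-0.53302012 -1.17827157] resid 0.09193608385976638
```

Flat again. I'll press harder in all three directions so plate contact is clear, then check the plate gap in the strip visible between the fingers.

Emit:
{"op": "play_rows", "data": {
  "rows": "0.5 -0.12 -0.07 0 0;0.5 -0.26 -0.15 0.05 0;0.5 -0.35 -0.2 0.15 0;0.5 -0.32 -0.28 0.25 0;0.5 -0.3 -0.33 0.4 0;0.5 -0.3 -0.33 0.4 0;0.5 -0.3 -0.33 0.4 0"
}}

```text
clock: 17.4
tcp_pos: [0.5991, -0.2192, 0.0286]
ee_rot: [[0.785, 0.618, 0.032], [0.619, -0.785, -0.016], [0.015, 0.032, -0.999]]
contact_force: [16.8, -6.0, 29.1]
opening: 0.0216
grip_force: 94.0
```

```bash
cat > gap.py <<'E'
from h import *
m=ctrl.camera_model("wrist");A=np.load("wrist.npz");im,d=A["im"],A["d"];P=pts3(m,d);hsv=cv2.cvtColor(im,cv2.COLOR_RGB2HSV)
X=P[...,:2]-COR;a=1e3*X@EX;b=1e3*X@EY;z=1e3*P[...,2]
sq=(abs(z-28.4)<2)&(hsv[...,1]<70)&(hsv[...,2]>60);pl=(z>20)&(abs(z-44.3)<2.5)&(hsv[...,1]>70)&(b<12)
for c in range(50,132,6):
    w=abs(a-c)<3
    f=lambda M,q:round(float(np.percentile(b[M],q)),1) if M.sum()>5 else None
    print(c,"square min b",f(w&sq&(b<25),2),"plate max b",f(w&pl,98),(w&sq&(b<25)).sum(),(w&pl).sum())
E
python3 chk.py seat4 | head -4; python3 flat.py;python3 gap.py
```

```text
knob xy mm 47.674052581629475 49.141626475359104 z 0.028605809460877943 force x,y,z 8.372155216332594 15.776426517847176 29.141041238377323 clock 17.4
[ 0.03181326 -0.01575861 -0.99936959]
sq 0.028132150194945166 -81.59960540804396 -0.04741582459988451 0.08976244019130353
plane tilt [-0.007   0.0183  0.0278]
(425, 65) a,b,z mm [ 12.9 134.4  28.9]
(370, 150) a,b,z mm [ 11.2 106.   28.6]
(320, 230) a,b,z mm [ 9.9 78.5 29. ]
(270, 310) a,b,z mm [ 8.3 48.7 28.5]
(215, 395) a,b,z mm [ 5.6 12.4 28.4]
(455, 170) a,b,z mm [ 36.1 113.8  26.8]
(470, 240) a,b,z mm [51.2 98.  26.9]
(490, 330) a,b,z mm [73.  76.1 26.9]
(420, 310) a,b,z mm [49.6 71.4 26.9]
(390, 500) a,b,z mm [77.8  4.6 28.8]
(560, 200) a,b,z mm [ 74.6 123.9  12.3]
(620, 300) a,b,z mm [115.3 105.9  12.1]
(120, 300) a,b,z mm [-30.2  36.1  44.5]
(230, 120) a,b,z mm [-24.   95.3  44.5]
stud edge 1 lean deg (neg=in) -3.7018226682262596 a at b=0,.14 mm [-43.54714935 -34.48928321] resid 3.44187416392217
stud edge 2 lean deg (neg=in) 0.2596649809865135 a at b=0,.14 mm [-0.52537146 -1.15985705] resid 0.08344436626476406
50 square min b 12.3 plate max b None 36 0
56 square min b -0.2 plate max b 0.4 259 25
62 square min b -0.1 plate max b -0.2 329 11
68 square min b -0.3 plate max b None 390 0
74 square min b -0.2 plate max b None 444 0
80 square min b -0.1 plate max b None 362 0
86 square min b -0.1 plate max b None 275 0
92 square min b 1.4 plate max b None 120 0
98 square min b None plate max b None 1 0
104 square min b None plate max b None 0 0
110 square min b None plate max b None 0 0
116 square min b None plate max b None 0 0
122 square min b None plate max b None 0 0
128 square min b None plate max b None 1 0
```

Gaps are within measurement noise: square to plate about 0.15°, square to stud about 0.1°. I'll ease the downward force so board friction takes less of the push, and rebalance towards the stud.

Emit:
{"op": "play_rows", "data": {
  "rows": "0.5 0 0 -0.1 0;0.5 0.04 -0.06 -0.2 0;0.5 0.08 -0.13 -0.3 0;0.5 0.1 -0.17 -0.3 0;0.5 0.1 -0.17 -0.3 0;0.5 0.1 -0.17 -0.3 0"
}}

```text
clock: 18.2
tcp_pos: [0.5988, -0.2189, 0.0295]
ee_rot: [[0.785, 0.618, 0.033], [0.619, -0.785, -0.019], [0.014, 0.036, -0.999]]
contact_force: [21.5, -13.4, 18.1]
opening: 0.0211
grip_force: 91.4
```

```bash
python3 chk.py seat5 | head -4; python3 flat.py|egrep "425|215|390|edge 2";python3 gap.py|egrep "^(56|62|74|86)"
```

```text
knob xy mm 47.34510338226937 48.878280205940165 z 0.0295433209123008 force x,y,z 16.346065580952136 19.332963066298337 18.08955698144553 clock 18.2
[ 0.03347962 -0.01946176 -0.9992499 ]
sq 0.028974913869600688 -81.38971007910615 -0.04727061235174782 0.09020153409908026
plane tilt [0.0059 0.012  0.0287]
(425, 65) a,b,z mm [ 12.5 134.   30.4]
(215, 395) a,b,z mm [ 5.2 11.5 28.1]
(390, 500) a,b,z mm [77.8  4.3 29.1]
stud edge 2 lean deg (neg=in) 0.3714870684994761 a at b=0,.14 mm [-0.59230935 -1.50003621] resid 0.09338587308732164
56 square min b -0.4 plate max b 0.1 259 39
62 square min b -0.3 plate max b 0.1 317 33
74 square min b -0.1 plate max b None 440 0
86 square min b -0.0 plate max b None 262 0
```

Contact is firm on both faces, but the tip is up 1.7 mm. I'll ease the sideways push slightly and add a little downward.

Emit:
{"op": "play_rows", "data": {
  "rows": "0.5 0.02 0.06 0.05 0;0.5 0.04 0.14 0.1 0;0.5 0.05 0.2 0.15 0;0.5 0.05 0.2 0.15 0;0.5 0.05 0.2 0.15 0"
}}

```text
clock: 18.88
tcp_pos: [0.599, -0.2191, 0.0289]
ee_rot: [[0.786, 0.618, 0.029], [0.619, -0.785, -0.017], [0.013, 0.031, -0.999]]
contact_force: [15.8, -8.9, 25.3]
opening: 0.0218
grip_force: 93.2
```

```bash
python3 chk.py seat6 | head -4; python3 flat.py|egrep "425|370|215|390|edge 2";python3 gap.py|egrep "^(56|62|74|86)"
```

```text
knob xy mm 47.551844168914336 49.11717953734654 z 0.02886164885927447 force x,y,z 11.044682889285113 14.330141381759955 25.33942339155209 clock 18.875
[ 0.02904139 -0.01663019 -0.99943986]
sq 0.028259284163130102 -81.60191649310705 -0.04738916798167021 0.08978699824933198
plane tilt [-0.0054  0.0151  0.028 ]
(425, 65) a,b,z mm [ 12.8 134.3  29. ]
(370, 150) a,b,z mm [ 11.  106.   28.8]
(215, 395) a,b,z mm [ 5.4 12.2 28.2]
(390, 500) a,b,z mm [77.9  4.2 28.7]
stud edge 2 lean deg (neg=in) 0.42214873018820653 a at b=0,.14 mm [-0.47963785 -1.51116045] resid 0.09028528298179979
56 square min b -0.5 plate max b 0.2 259 27
62 square min b -0.2 plate max b -0.2 326 14
74 square min b -0.0 plate max b None 445 0
86 square min b -0.1 plate max b None 272 0
```

Emit:
{"op": "play_rows", "data": {
  "rows": "0.5 0 0 0 0;0.5 0 0 0 0;0.5 0 0 0 0;0.5 0 0 0 0;0.5 0 0 0 0;0.5 0 0 0 0;0.5 0 0 0 0;0.5 0 0 0 0"
}}

```text
clock: 19.92
tcp_pos: [0.599, -0.2191, 0.0288]
ee_rot: [[0.786, 0.618, 0.029], [0.619, -0.785, -0.017], [0.013, 0.031, -0.999]]
contact_force: [15.0, -9.3, 25.5]
opening: 0.0217
grip_force: 93.2
```

```bash
cat > gs.py <<'E'
from h import *
m=ctrl.camera_model("wrist");A=np.load("wrist.npz");im,d=A["im"],A["d"];P=pts3(m,d);hsv=cv2.cvtColor(im,cv2.COLOR_RGB2HSV)
X=P[...,:2]-COR;a=1e3*X@EX;b=1e3*X@EY;z=1e3*P[...,2]
sq=(abs(z-28.6)<2.2)&(hsv[...,1]<70)&(a<20);st=(abs(z-44.3)<2.5)&(hsv[...,1]>100)&(a<10)&(a>-30)
for c in range(20,140,15):
    w=abs(b-c)<3;print(c,"sq min a",np.percentile(a[w&sq],1).round(2),"stud max a",np.percentile(a[w&st],99).round(2))
E
python3 chk.py seat7 | head -4; python3 flat.py|egrep "425|370|215|390|edge 2";python3 gs.py
```

```text
knob xy mm 47.567472119119586 49.11052240256881 z 0.028837398036940184 force x,y,z 11.40353828041399 13.527980784393462 25.507478996949196 clock 19.925
[ 0.02905657 -0.01663668 -0.99943931]
sq 0.028265458790205672 -81.60028856621366 -0.04740590255889476 0.08979846860293506
plane tilt [-0.0055  0.0153  0.028 ]
(425, 65) a,b,z mm [ 12.7 134.2  29.2]
(370, 150) a,b,z mm [ 11.1 105.9  28.8]
(215, 395) a,b,z mm [ 5.4 12.1 28.3]
(390, 500) a,b,z mm [77.5  4.5 29.1]
stud edge 2 lean deg (neg=in) 0.4009495746723989 a at b=0,.14 mm [-0.52907565 -1.50879628] resid 0.08904436229662759
20 sq min a 0.03 stud max a -0.57
35 sq min a -0.18 stud max a -0.54
50 sq min a -0.15 stud max a -0.55
65 sq min a -0.11 stud max a -0.79
80 sq min a -0.2 stud max a -0.89
95 sq min a -0.26 stud max a -1.1
110 sq min a -0.28 stud max a -1.15
125 sq min a -0.17 stud max a -1.22
```

The stud is open about 0.3° past the square, left over from when the square was tilted. I'll back off 5 mm so it follows in, then push again with the square flat.

Emit:
{"op": "play_rows", "data": {
  "rows": "0.5 -0.13 0.22 -0.1 0;0.5 -0.3 0.52 -0.1 0;0.5 -0.3 0.52 -0.1 0;0.5 -0.3 0.52 0 0;0.5 -0.22 0.39 0 0;0.5 -0.15 0.26 0 0;0.5 -0.08 0.13 0 0;0.5 -0.03 0.05 0 0;0.5 -0.03 0.05 0 0;0.5 -0.03 0.05 0 0"
}}

```text
clock: 21.22
tcp_pos: [0.5991, -0.2193, 0.0286]
ee_rot: [[0.785, 0.618, 0.029], [0.619, -0.785, -0.016], [0.013, 0.03, -0.999]]
contact_force: [15.6, -9.0, 25.5]
opening: 0.0217
grip_force: 93.2
```

```bash
python3 chk.py seat8 | head -4; python3 flat.py|egrep "425|370|215|390|edge 2";python3 gs.py;python3 gap.py|egrep "^(56|62|74|86)"
```

```text
knob xy mm 47.757949324689356 49.12436153106334 z 0.028603390004522222 force x,y,z 11.097844409496615 14.113150555706932 25.462012469582557 clock 21.225
[ 0.02896919 -0.0159493  -0.99945305]
sq 0.028089570208176942 -81.56490699585166 -0.04739164437895339 0.08979263400534546
plane tilt [-0.008   0.0187  0.0278]
(425, 65) a,b,z mm [ 13.  134.3  29.1]
(370, 150) a,b,z mm [ 11.3 106.   28.6]
(215, 395) a,b,z mm [ 5.6 12.6 28.6]
(390, 500) a,b,z mm [77.9  4.3 28.7]
stud edge 2 lean deg (neg=in) 0.13945478885820378 a at b=0,.14 mm [-0.43865253 -0.77940553] resid 0.10321919463598664
20 sq min a 0.25 stud max a -0.3
35 sq min a 0.04 stud max a -0.36
50 sq min a -0.09 stud max a -0.31
65 sq min a -0.03 stud max a -0.42
80 sq min a -0.04 stud max a -0.46
95 sq min a -0.14 stud max a -0.53
110 sq min a -0.08 stud max a -0.59
125 sq min a -0.17 stud max a -0.59
56 square min b -0.3 plate max b 0.2 256 23
62 square min b -0.0 plate max b -0.1 322 14
74 square min b -0.2 plate max b None 443 0
86 square min b -0.3 plate max b None 283 0
```

View pics/seat8.png

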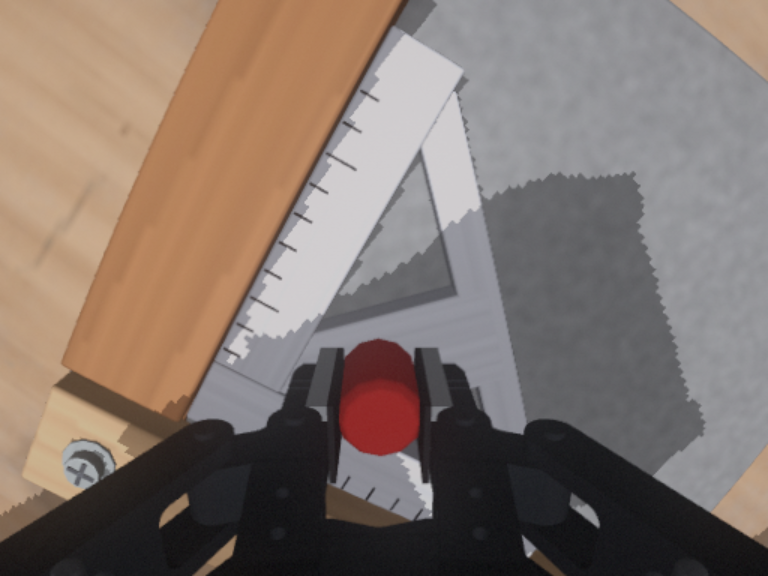

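The stud lies along the whole edge of the square, from (190,410) to (400,30). The heel is in the corner and the knob is still gripped. Handing in.

```bash
python3 -c "
from cell import ctrl
print(ctrl.hand_in())"
```

```text
the job is handed in; nothing more can be done
None
```

The job is handed in at about 21 s: the square lies flat in the corner, still gripped and pressed at about 14 N towards the plate and 11 N towards the stud, and the stud measures within about 0.2° of true.

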